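# Sort out the mixed-up charging pads

## Robot

A 6-joint arm with a two-finger parallel gripper is mounted at the origin on the work surface. World frame = base frame: x ahead of the robot, y to its left, z up, the work surface at z = 0. Lengths are in m, angles in degrees, forces in N, time in s.
With the tool pointing down it reaches from about 0.325 to 0.9 m from the base axis. Payload 3.5 kg.
Tool frame: the origin (TCP) lies between the finger pads; the fingertips stand 8 mm ahead of it and the grasp point (between the pads) lies 11 mm behind it (ctrl.tip_reach is the distance from the TCP to the fingertips, in m); z points along the fingers, y is the direction in which the jaws open and shut (so a half turn about z gives the same grasp; the last joint's range is limited). The gripper opens to 85 mm and grips with 20 to 120 N. Pads are 22 mm wide; open, the fingers measure 114 mm over their backs; the gripper's body (76 mm by 85 mm) begins 54 mm behind the grasp point. The pads swing forward as they close: fully open they stand 13 mm farther back than shut.
Start: joints at [68.331, 15.837, -1.513, 72.651, 0, 84.076], TCP at [0.17, 0.602, 0.239] pointing down, gripper open.
Joint ranges: [-178.77, 178.77], [-48.84, 107.48], [-61.69, 71.31], [-111.58, 123.2], [-90, 87.43], [-180, 180]. Speed limits (degrees/s): [147.25, 147.25, 180, 180, 180, 180].

## Interface

Orientations are given as [roll, pitch, yaw] about the fixed x, y, z axes, in that order (R = Rz(yaw) Ry(pitch) Rx(roll)).
In Python, from plant import ctrl gives the robot as it stands.
- The arm moves only by the tool play_rows, never from a script. Its argument "commands" is a list of rows, each a list of 7 numbers: the shift along the world's x, y, z in m, then the turn, a rotation vector about the world's x, y, z in rad, then the opening, from 0 (shut) to 1 (fully open). A call has 1 to 12 rows; each row is the pose to reach, as a shift and turn from the pose commanded when the call began; what a row does not reach only later rows make up. A row lasts 1/8 s, in which the tool goes at most 62.5 mm and 10.7 degrees, less where a joint would pass 70% of its speed; a pose out of reach is approached as far as the arm can. A call with a gripper value outside its range is refused whole. The fingers move at their own pace and stop on an object; "squeeze" is the grip in N (left out, the last holds). Time passes only in rows, so rows that repeat a pose let the fingers close. It gives the time, the measured TCP pose, the force and the opening at its end, in the units of the state.
- ctrl.state(): the state, without advancing time (a new reading comes with each control period).
- ctrl.camera(name): name is "scene" or "top" or "wrist"; returns a dict with "pixels" (420x560x3 uint8, blue, green, red), "z_map" (420x560 float32, m along the optical axis (not along the pixel's ray), 0 where there is no reading), "intrinsics" (3x3 intrinsics, pixels), "rvec" (rotation vector, rad) and "tvec" (3), from world to camera coordinates, as OpenCV has them; the wrist camera has in their place "hand_eye" (4x4, takes a point from camera to tool coordinates, whose origin is the TCP and whose axes are the flange's). Camera axes: x right, y down, z forward; pixel columns grow to the right and rows downward; lengths in m; the calibration is good to about 2 mm. A picture is of the moment at which its call begins: read the wrist's pose just before it.
- ctrl.sign_off(): hands the job in, once; it reports no verdict.
The state is a dict: "time": time; "joint_positions": joint angles; "qvel": joint speeds; "joint_efforts": joint torques, N m; "ee_pos": TCP position; "tool_rot": TCP orientation; "force": force on the tool from outside, world axes, zero at the start; "moment": the same for the moment, N m; "grip_width": finger opening in m.
Only numpy, scipy, OpenCV 4.12 (cv2) and the standard library are available. Lean on these libraries where they do the work, as an engineer would, in place of code of your own. Each camera call takes 0.05 s, during which the arm holds its last target. There are 200 camera calls.

## Task

The four cordless units on the workshop table have got mixed up on their charging pads. Put each unit upright and centred on the pad that has the shape of its own base - the round speaker on the round pad, the triangular beacon on the triangular pad, the long light bar lying along the long pad, the square battery unit on the square pad - using the empty cork mat as a free spot on the way. Set the units down, do not drop or topple them, and leave the glass jar standing where it is.

Things in the scene. Friction and masses are not known exactly. Their poses are not given: they have to be found in the camera images.
- speaker_mid (a point): Cordless speaker: a round white puck with a round grey top, 58 mm across, 48 mm tall, 130 to 250 g, standing upright. This point is its centre, half-way up (24 mm above its underside); z is up when it stands. Belongs on the round pad.
- beacon_turret (a point): Triangular sensor beacon: a white triangular foot plate 12 mm thick (equilateral, corners 44 mm from the centre) with a round upright turret 30 mm across on its middle; 52 mm tall in all, 130 to 250 g. Grasp it by the turret. This point is on the turret's axis, the middle of the part to grip, 36 mm above the underside and 24 mm above the foot plate; z is up, x points to one corner. Belongs on the triangular pad; which way it is turned there does not matter.
- light_bar_mid (a point): Light bar: a long white block with a long grey strip on top, 84 mm long (its x) by 30 mm wide (its y) by 48 mm tall, 130 to 250 g. This point is its centre, half-way up (24 mm above its underside). Belongs on the long pad, lying along it (either way round).
- battery_mid (a point): Battery unit: a square white block with four short grey lines on top, 48 by 48 mm (sides along its x and y), 48 mm tall, 130 to 250 g. This point is its centre, half-way up (24 mm above its underside). Belongs on the square pad; which way it is turned there does not matter. At some starts it is there already.
- round_pad: Round black charging pad, 84 mm across, 8 mm thick, flat on top, fixed to the table. Origin at the centre of its underside, at table height; z up.
- triangle_pad: Triangular black charging pad (equilateral, corners 66 mm from the centre), 8 mm thick, flat on top, fixed to the table. Origin at the centre of its underside, at table height; x points to one corner, z up.
- long_pad: Long rectangular black charging pad, 104 mm along its x by 50 mm along its y, 8 mm thick, flat on top, fixed to the table. Origin at the centre of its underside, at table height; z up.
- square_pad: Square black charging pad, 78 by 78 mm (sides along its x and y), 8 mm thick, flat on top, fixed to the table. Origin at the centre of its underside, at table height; z up.
- cork_mat: Brown square cork mat, 95 by 95 mm, 8 mm thick, fixed to the table, empty at the start: a free spot on which any unit can be parked. Origin at the centre of its underside, at table height; z up.
- glass_jar_mid (a point): Small closed glass jar with a metal lid, 48 mm across, 55 mm tall, standing loose on the table at the far side, to be left alone. This point is its centre, half-way up.
Mind the look-alikes: they are no part of the job. Leave any green, orange or pink look-alike of the part that bears beacon_turret alone.

How it is judged (in metres and radians):
At the end, for the whole second after the job is handed in: Each unit stands upright (within 0.12 rad) and at rest on the top of the pad of its own shape, its centre within 12 mm of the pad's centre; the light bar's long axis is within 0.25 rad of the long pad's (horizontal distance between speaker_mid and round_pad below 0.012 m and z of speaker_mid in the frame of round_pad between 0.027 and 0.037 m and angle between each of speaker_mid, beacon_turret, light_bar_mid, battery_mid's own z axis and vertical below 0.12 rad and linear speed of each of speaker, beacon, light_bar, battery below 0.02 m/s and horizontal distance between beacon_turret and triangle_pad below 0.012 m and z of beacon_turret in the frame of triangle_pad between 0.039 and 0.049 m and horizontal distance between light_bar_mid and long_pad below 0.012 m and z of light_bar_mid in the frame of long_pad between 0.027 and 0.037 m and horizontal distance between battery_mid and square_pad below 0.012 m and z of battery_mid in the frame of square_pad between 0.027 and 0.037 m and angle between the x axis of light_bar_mid and the x axis of long_pad, either way round below 0.25 rad); the robot touches nothing.
It fails at once if a unit is dropped from more than about 4 cm ((linear speed of speaker above 0.9 m/s and contact force between speaker and the fingers below 0.05 N) or (linear speed of beacon above 0.9 m/s and contact force between beacon and the fingers below 0.05 N) or (linear speed of light_bar above 0.9 m/s and contact force between light_bar and the fingers below 0.05 N) or (linear speed of battery above 0.9 m/s and contact force between battery and the fingers below 0.05 N)).
It fails at once if a unit is toppled (angle between any of speaker_mid, beacon_turret, light_bar_mid, battery_mid's own z axis and vertical above 0.7 rad).
It fails at once if the glass jar is pushed more than 20 mm or tipped over (distance of glass_jar_mid from where it was at the start of the episode above 0.02 m or angle between glass_jar_mid's own z axis and vertical above 0.4 rad).
It also fails if it takes over 128 s, if anything falls off the work surface, if the arm or the gripper's body presses on something with over 40 N, if the wrist force passes 120 N, or if a joint passes its speed limit or range.

## Working session

There is one attempt and no reset: what is moved stays moved. The work goes in short steps, Python scripts to look and compute and a tool call to move; the robot and the scene stay as the last step left them, time stands still between calls to the robot, and variables do not carry over. Pictures are saved under pics/ and viewed, about 12 in all and at most 16, crops included, and the job is handed in when it is done.

Besides the shell and the picture viewer there is one more tool, called after "Call:" as name(argument=value, ...) on one line, values as JSON. play_rows: Moves the arm, as the interface text tells. Its arguments: {"type":"object","properties":{"commands":{"type":"array"},"squeeze":{"type":"number"}},"required":["commands"]}

```bash
mkdir -p pics
cat > h.py <<'E'
import numpy as np, cv2
from plant import ctrl
def world(c):
    K=c["intrinsics"];R=cv2.Rodrigues(np.array(c["rvec"],float))[0];t=np.array(c["tvec"],float).ravel()
    z=c["z_map"];v,u=np.mgrid[:z.shape[0],:z.shape[1]]
    P=np.stack([(u-K[0,2])/K[0,0]*z,(v-K[1,2])/K[1,1]*z,z],-1)
    W=(P-t)@R; W[z==0]=np.nan
    return W
E
python3 - <<'E'
from h import *
print(ctrl.state())
for n in ("top","scene"):
    c=ctrl.camera(n); np.savez(n+"0.npz",**{k:np.array(v) for k,v in c.items()})
    cv2.imwrite(f"pics/{n}0.png",c["pixels"]); print(c["intrinsics"],c["rvec"],c["tvec"])
E
```

```text
{'time': 0.0, 'joint_positions': array([ 6.83318284e+01,  1.58784213e+01, -1.59846391e+00,  7.26517413e+01,
       -3.72110872e-04,  8.40751137e+01]), 'qvel': array([-0.0673606 ,  0.0334023 ,  0.01691037, -0.03795046, -0.03712827,
       -0.10162664]), 'joint_efforts': array([ 7.19471136e-04, -4.45508802e+01,  2.95202208e+01,  1.62819237e-02,
       -8.57572650e-05, -2.59188404e-06]), 'ee_pos': array([0.16930953, 0.6008276 , 0.23815282]), 'tool_rot': array([-1.79872022e+02, -1.29072755e-02,  1.64256701e+02]), 'force': array([-0.68585902, -0.23186782, -0.22946506]), 'moment': array([ 0.01267611, -0.01566976,  0.04257051]), 'grip_width': 0.08561705807417047}
[[474.0690756    0.         273.41201208]
 [  0.         474.0690756  215.808     ]
 [  0.           0.           1.        ]] [ 2.11737844 -2.15484875  0.20408276] [0.00807423 0.55581212 0.89990535]
[[430.13700839   0.         271.79254421]
 [  0.         430.13700839 209.80826804]
 [  0.           0.           1.        ]] [ 1.53297898  2.24837325 -0.70642702] [ 0.17667695 -0.39518945  1.42844938]
```

View pics/top0.png

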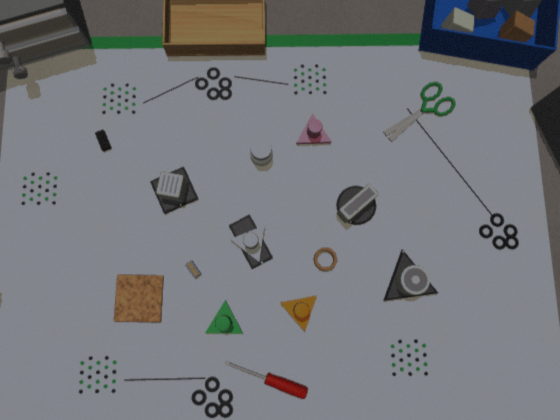

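View pics/scene0.png

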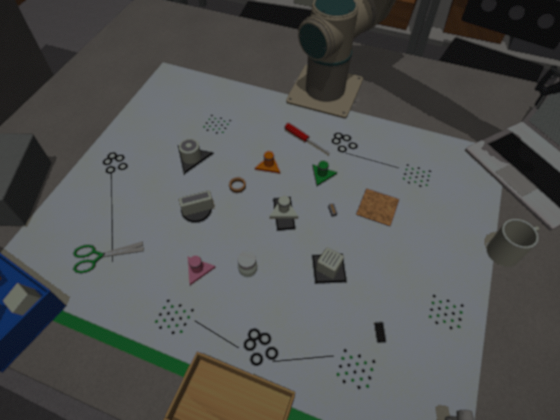

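Top view: battery on square pad (174,189), light bar on round pad (357,205), speaker on triangular pad (410,280), beacon on long pad (250,242), empty cork mat (139,298), jar (261,152). The decoys are pink (314,132), orange (300,310) and green (224,322). The scene view agrees.

```bash
cat > m.py <<'E'
from h import *
def ortho(c,z0,x0,y0,hs=0.08,s=0.0005):
    """image of plane z=z0 centred x0,y0; col = x, row = -y"""
    n=int(2*hs/s); g=(np.arange(n)+.5)*s-hs
    X,Y=np.meshgrid(x0+g,y0-g)
    p,_=cv2.projectPoints(np.stack([X,Y,0*X+z0],-1).reshape(-1,3),c["rvec"].astype(float),c["tvec"].astype(float),c["intrinsics"],None)
    p=p.reshape(n,n,2).astype(np.float32)
    return cv2.remap(c["pixels"],p[...,0],p[...,1],cv2.INTER_LINEAR)
E
python3 - <<'E'
from m import *
C={n:dict(np.load(n+"0.npz")) for n in("top","scene")}
W={n:world(C[n]) for n in C}
px=dict(square=(174,189),round=(357,205),tri=(410,280),long=(250,242),cork=(139,298),jar=(261,152),pink=(314,132),orange=(300,310),green=(224,322))
for k,(u,v) in px.items():
    p=W["top"][v,u]; out=[]
    for n in W:
        w=W[n]; d=np.hypot(w[...,0]-p[0],w[...,1]-p[1])<.055
        z=w[...,2]; 
        zt=np.nanpercentile(z[d],99.5) if d.any() else np.nan
        m=d&(z>zt-.006)
        out.append((n,round(zt,4),np.round([(w[m][:,:2].max(0)+w[m][:,:2].min(0))/2, np.ptp(w[m][:,:2],axis=0)],4).tolist(),'table',round(np.nanmedian(z[d&(z<.03)]),4)))
    print(k,p.round(3),*out,sep="\n  ")
tiles=[]
for n in C:
    W0=[W["top"][px[k][1],px[k][0]] for k in("square","round","tri","long")]
    tiles.append(np.hstack([cv2.resize(ortho(C[n],.008,p[0],p[1],.07),(200,200)) for p in W0]))
cv2.imwrite("pics/o1.png",np.vstack(tiles))
E
```

```text
square
  [0.612 0.196 0.056]
  ('top', np.float64(0.0593), [[0.6239, 0.2049], [0.0524, 0.0518]], 'table', np.float64(0.0026))
  ('scene', np.float64(0.0587), [[0.6237, 0.2034], [0.0512, 0.0525]], 'table', np.float64(0.0045))
round
  [ 0.574 -0.169  0.054]
  ('top', np.float64(0.0593), [[0.5814, -0.1736], [0.0711, 0.0777]], 'table', np.float64(0.0028))
  ('scene', np.float64(0.0591), [[0.5826, -0.1731], [0.0707, 0.0774]], 'table', np.float64(0.0056))
tri
  [ 0.423 -0.265  0.057]
  ('top', np.float64(0.0596), [[0.4244, -0.2753], [0.0562, 0.0558]], 'table', np.float64(0.0022))
  ('scene', np.float64(0.0601), [[0.4258, -0.276], [0.056, 0.0584]], 'table', np.float64(0.0036))
long
  [0.503 0.045 0.06 ]
  ('top', np.float64(0.0619), [[0.508, 0.0453], [0.0298, 0.0277]], 'table', np.float64(0.0043))
  ('scene', np.float64(0.0625), [[0.5096, 0.0429], [0.0287, 0.0273]], 'table', np.float64(0.0052))
cork
  [0.399 0.273 0.007]
  ('top', np.float64(0.012), [[0.4004, 0.2742], [0.0946, 0.0955]], 'table', np.float64(0.0071))
  ('scene', np.float64(0.0114), [[0.4005, 0.2721], [0.0975, 0.0952]], 'table
[... 221 characters left out ...]
, np.float64(0.0002))
pink
  [ 0.731 -0.089  0.049]
  ('top', np.float64(0.0547), [[0.7441, -0.0912], [0.0286, 0.0297]], 'table', np.float64(0.0011))
  ('scene', np.float64(0.054), [[0.7448, -0.0922], [0.0279, 0.0299]], 'table', np.float64(0.0006))
orange
  [ 0.37  -0.049  0.053]
  ('top', np.float64(0.0539), [[0.371, -0.0525], [0.0285, 0.0292]], 'table', np.float64(0.0009))
  ('scene', np.float64(0.0542), [[0.3714, -0.0532], [0.0276, 0.0298]], 'table', np.float64(0.0009))
green
  [0.35  0.097 0.05 ]
  ('top', np.float64(0.0536), [[0.3493, 0.1001], [0.0284, 0.029]], 'table', np.float64(0.0009))
  ('scene', np.float64(0.0545), [[0.3496, 0.0984], [0.0308, 0.0282]], 'table', np.float64(0.0012))
```

View pics/o1.png

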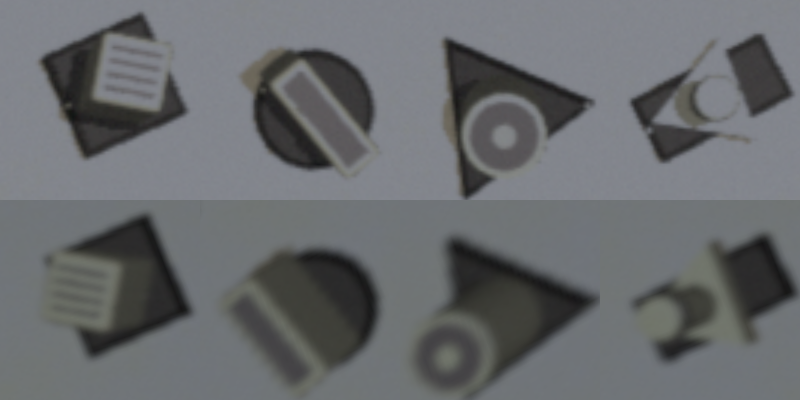

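Units and pads agree between the two views: unit tops are at about 59 mm, the beacon's at 62 mm. The ortho tiles show the pad outlines, and the battery is already centred to about 3 mm. I'll park the beacon first: hover over it, then look.

Call:
play_rows(commands=[[0.34,-0.557,-0.04,0,0,0,1],[0.34,-0.557,-0.04,0,0,0,1],[0.34,-0.557,-0.04,0,0,0,1],[0.34,-0.557,-0.04,0,0,0,1],[0.34,-0.557,-0.04,0,0,0,1],[0.34,-0.557,-0.04,0,0,0,1],[0.34,-0.557,-0.04,0,0,0,1],[0.34,-0.557,-0.04,0,0,0,1],[0.34,-0.557,-0.04,0,0,0,1],[0.34,-0.557,-0.04,0,0,0,1],[0.34,-0.557,-0.04,0,0,0,1],[0.34,-0.557,-0.04,0,0,0,1]])

```text
time: 1.6
ee_pos: [0.5102, 0.0428, 0.1987]
tool_rot: [-180.0, -0.1, 164.1]
force: [0.0, 0.9, 0.6]
grip_width: 0.0855
```

```bash
cat > w.py <<'E'
from h import *
from scipy.spatial.transform import Rotation as Ro
def wrist(save=None):
    s=ctrl.state(); c=ctrl.camera("wrist")
    Rt=Ro.from_euler("xyz",s["tool_rot"],degrees=True).as_matrix()
    T=np.eye(4);T[:3,:3]=Rt;T[:3,3]=s["ee_pos"]
    M=np.linalg.inv(T@np.array(c["hand_eye"]))
    c["rvec"]=cv2.Rodrigues(M[:3,:3])[0].ravel();c["tvec"]=M[:3,3]
    if save: cv2.imwrite("pics/"+save,c["pixels"])
    return s,c,world(c)
def tops(W,c0,r,z0,z1):
    m=(np.hypot(W[...,0]-c0[0],W[...,1]-c0[1])<r)&(W[...,2]>z0)&(W[...,2]<z1)
    p=W[m]; q=p[:,:2].astype(np.float32)
    if len(q)<10: return "none"
    (c,sz,a)=cv2.minAreaRect(q*1000)
    return "n%d z%.4f rect c(%.1f,%.1f) size(%.1f,%.1f) ang %.1f circ %s"%(len(q),np.median(p[:,2]),*c,*sz,a,np.round(cv2.minEnclosingCircle(q*1000)[0],1))
E
python3 - <<'E'
from w import *
s,c,W=wrist("w1.png"); print(s["ee_pos"],s["tool_rot"],s["joint_positions"].round(1))
print(tops(W,(.509,.044),.03,.05,.07), tops(W,(.509,.044),.06,.014,.024))
for n in("top","scene"):
    Q=world(dict(np.load(n+"0.npz")))
    print(n,"bar",tops(Q,(.582,-.173),.055,.05,.07)); print("speaker",tops(Q,(.425,-.2755),.04,.05,.07)); print("batt",tops(Q,(.624,.204),.04,.05,.07)); print("beac",tops(Q,(.509,.044),.03,.05,.07))
E
```

```text
[0.51015816 0.04282542 0.19866633] [-1.79988270e+02 -5.14100895e-02  1.64050871e+02] [ -2.4   5.9 -18.7  65.5   0.   13.5]
n881 z0.0590 rect c(505.6,46.1) size(30.7,29.6) ang 80.0 circ [506.3  45.9] n1392 z0.0192 rect c(514.2,39.6) size(75.6,64.4) ang 51.1 circ [505.6  46.4]
top bar n605 z0.0557 rect c(582.5,-173.6) size(30.0,84.8) ang 39.5 circ [ 582.  -173.4]
speaker n692 z0.0561 rect c(425.0,-275.1) size(56.8,56.0) ang 48.1 circ [ 425.  -274.9]
batt n556 z0.0555 rect c(623.5,205.6) size(48.3,48.1) ang 78.5 circ [623.5 206. ]
beac n197 z0.0592 rect c(508.0,44.4) size(29.9,29.6) ang 0.6 circ [508.6  44.6]
scene bar n317 z0.0554 rect c(582.9,-174.0) size(32.3,83.6) ang 38.4 circ [ 585.2 -172. ]
speaker n252 z0.0558 rect c(423.9,-276.0) size(57.6,54.2) ang 31.4 circ [ 424.9 -274.9]
batt n369 z0.0550 rect c(624.1,204.3) size(47.6,50.4) ang 79.1 circ [623.8 204.5]
beac n109 z0.0590 rect c(510.5,44.5) size(29.6,28.3) ang 21.0 circ [509.9  44. ]
```

View pics/w1.png

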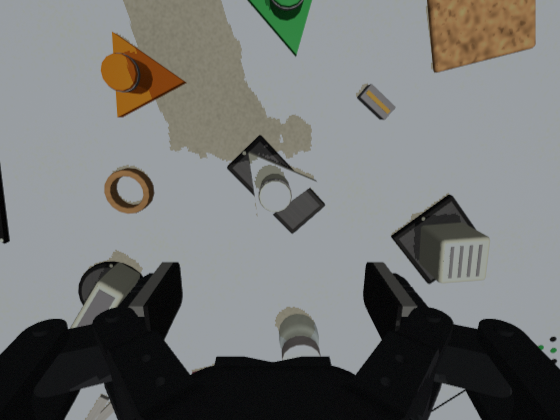

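Wrist view: the beacon's turret is at (273,190), with the long pad's ends visible on either side. Wrist and top views agree to about 2 mm. Now down to grasp it.

Call:
play_rows(commands=[[-0.003,0.002,-0.06,0,0,0,1],[-0.003,0.002,-0.11,0,0,0,0.8],[-0.003,0.002,-0.14,0,0,0,0.8],[-0.003,0.002,-0.155,0,0,0,0.8],[-0.003,0.002,-0.163,0,0,0,0.8],[-0.003,0.002,-0.163,0,0,0,0.8],[-0.003,0.002,-0.163,0,0,0,0],[-0.003,0.002,-0.163,0,0,0,0],[-0.003,0.002,-0.163,0,0,0,0],[-0.003,0.002,-0.163,0,0,0,0],[-0.003,0.002,-0.163,0,0,0,0],[-0.003,0.002,-0.163,0,0,0,0]], squeeze=40)

```text
time: 3.15
ee_pos: [0.5077, 0.0464, 0.0375]
tool_rot: [180.0, 0.1, 164.2]
force: [-0.6, -0.4, 5.9]
grip_width: 0.0289
```

Call:
play_rows(commands=[[0,0,0.03,0,0,0,0],[0,0,0.08,0,0,0,0],[-0.02,0.042,0.08,0,0,0,0],[-0.04,0.085,0.08,0,0,0,0],[-0.06,0.127,0.08,0,0,0,0],[-0.08,0.17,0.08,0,0,0,0],[-0.1,0.212,0.08,0,0,0,0],[-0.107,0.227,0.08,0,0,0,0],[-0.107,0.227,0.05,0,0,0,0],[-0.107,0.227,0.02,0,0,0,0],[-0.107,0.227,0.008,0,0,0,0],[-0.107,0.227,0.008,0,0,0,0]])

```text
time: 4.65
ee_pos: [0.399, 0.2727, 0.0435]
tool_rot: [-179.9, -0.1, 164.2]
force: [0.4, -0.2, -1.9]
grip_width: 0.0291
```

Call:
play_rows(commands=[[0,0,-0.003,0,0,0,0],[0,0,-0.006,0,0,0,0],[0,0,-0.007,0,0,0,0],[0,0,-0.007,0,0,0,0]])

```text
time: 5.15
ee_pos: [0.3998, 0.2736, 0.0375]
tool_rot: [180.0, 0.0, 164.3]
force: [0.0, 0.2, -0.8]
grip_width: 0.0292
```

Call:
play_rows(commands=[[0,0,-0.007,0,0,0,0.6],[0,0,-0.007,0,0,0,0.7],[0,0,0.03,0,0,0,0.8],[0,0,0.09,0,0,0,1],[0.02,-0.05,0.14,0,0,0,1],[0.04,-0.11,0.165,0,0,-0.1,1],[0.06,-0.17,0.165,0,0,-0.2,1],[0.08,-0.22,0.165,0,0,-0.3,1],[0.1,-0.27,0.165,0,0,-0.4,1],[0.12,-0.32,0.165,0,0,-0.5,1],[0.14,-0.37,0.165,0,0,-0.6,1],[0.16,-0.4,0.165,0,0,-0.63,1]])

```text
time: 6.65
ee_pos: [0.5601, -0.129, 0.2023]
tool_rot: [180.0, 0.0, 127.9]
force: [0.3, 0.2, -0.1]
grip_width: 0.0853
```

Call:
play_rows(commands=[[0.02,-0.047,0,0,0,0,1],[0.02,-0.047,0,0,0,0,1],[0.02,-0.047,0,0,0,0,1]])

```text
time: 7.02
ee_pos: [0.5791, -0.1732, 0.2019]
tool_rot: [-180.0, -0.1, 128.1]
force: [-1.2, -0.1, -1.0]
grip_width: 0.0855
```

Run:
```python
from w import *
s,c,W=wrist("w2.png"); print(s["ee_pos"],s["tool_rot"],s["joint_positions"].round(1))
print("bar",tops(W,(.582,-.173),.055,.05,.07)); print("speaker",tops(W,(.425,-.2755),.04,.05,.07))
c=ctrl.camera("top");cv2.imwrite("pics/top2.png",c["pixels"]);Q=world(c)
print("beac",tops(Q,(.4,.273),.03,.05,.07))
```

```text
[ 0.57908029 -0.17318947  0.20189521] [-1.79976565e+02 -8.30426578e-02  1.28135593e+02] [-22.8  15.   -7.1  67.9   0.   29.1]
bar n2716 z0.0552 rect c(579.8,-172.7) size(29.8,83.8) ang 39.0 circ [ 579.8 -172.4]
speaker n3067 z0.0554 rect c(423.2,-274.1) size(57.5,56.3) ang 79.5 circ [ 423.1 -274.2]
beac n218 z0.0592 rect c(401.7,272.6) size(30.0,29.7) ang 44.9 circ [402.1 273. ]
```

View pics/w2.png

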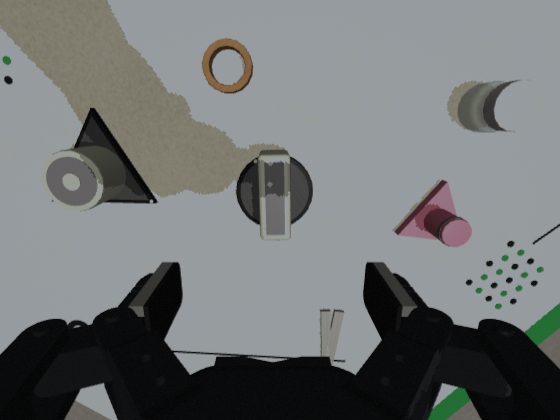

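Wrist view: the bar stands upright in the image at (275,195), centred on the round pad and aligned with the jaws. The arm/wrist frame is offset from the top camera by about (-2, +1) mm. Grasping.

Call:
play_rows(commands=[[0.001,0,-0.06,0,0,0,1],[0.001,0,-0.11,0,0,0,0.8],[0.001,0,-0.15,0,0,0,0.8],[0.001,0,-0.168,0,0,0,0.8],[0.001,0,-0.175,0,0,0,0.8],[0.001,0,-0.175,0,0,0,0],[0.001,0,-0.175,0,0,0,0],[0.001,0,-0.175,0,0,0,0],[0.001,0,-0.175,0,0,0,0],[0.001,0,-0.175,0,0,0,0],[0.001,0,-0.175,0,0,0,0]])

```text
time: 8.5
ee_pos: [0.5824, -0.1741, 0.0293]
tool_rot: [179.9, 0.2, 128.2]
force: [0.4, 0.5, 5.3]
grip_width: 0.0295
```

Run:
```python
from m import *
C=dict(np.load("top0.npz"))
# pads by dark-mask hull on plane z=.008, top0 frame
for k,x,y in(("long",.5115,.0464),("square",.621,.206)):
    o=cv2.cvtColor(ortho(C,.008,x,y,.08),cv2.COLOR_BGR2GRAY); print(k,np.percentile(o,[2,50,90]))
    m=(o<80).astype(np.uint8); n,l,st,ce=cv2.connectedComponentsWithStats(m)
    pts=np.vstack([np.argwhere(l==i)[:,::-1] for i in range(1,n) if st[i,4]>300]).astype(np.float32)
    c,s,a=cv2.minAreaRect(pts); print("centre",x+(c[0]+.5)*.0005-.08,y+.08-(c[1]+.5)*.0005,"size",np.array(s)*.5,"ang",a)
```

```text
long [ 50. 133. 134.]
centre 0.5104433746337891 0.04648464050292969 size [ 49.89331055 103.95323944] ang 62.75490951538086
square [ 37. 133. 134.]
centre 0.6216096191406251 0.2060444641113281 size [77.8286972 79.1984024] ang 65.9426498413086
```

Call:
play_rows(commands=[[0,0,0.03,0,0,0,0],[0,0,0.08,0,0,0,0],[-0.01,0.03,0.08,0,0,0.17,0],[-0.02,0.06,0.08,0,0,0.34,0],[-0.03,0.09,0.08,0,0,0.51,0],[-0.04,0.12,0.08,0,0,0.68,0],[-0.05,0.15,0.08,0,0,0.85,0],[-0.06,0.18,0.08,0,0,1.02,0],[-0.07,0.21,0.08,0,0,1.19,0],[-0.073,0.221,0.08,0,0,1.365,0],[-0.073,0.221,0.06,0,0,1.365,0],[-0.073,0.221,0.06,0,0,1.365,0]])

```text
time: 10.0
ee_pos: [0.5052, 0.0478, 0.0857]
tool_rot: [179.9, -0.2, -153.6]
force: [-1.0, 0.2, -2.1]
grip_width: 0.0294
```

Run:
```python
from w import *
s,c,W=wrist("w3.png"); print(s["ee_pos"],s["tool_rot"],s["force"],s["joint_positions"].round(1))
```

```text
[0.5052027  0.04775083 0.08569294] [ 179.87871943   -0.23932225 -153.61965049] [-1.01781389  0.23872458 -2.12998043] [ -1.9  11.9 -26.7  51.6  -0.  -28.3]
```

View pics/w3.png

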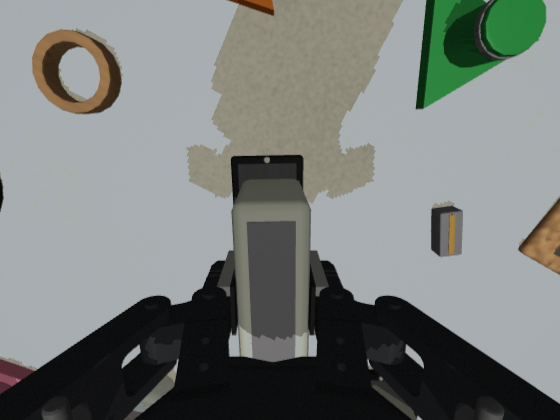

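The bar is held square to the long pad (pad edges at columns 233–302, bar centre at about 272). It needs roughly a 2–3 mm correction; lowering.

Call:
play_rows(commands=[[0.003,-0.0015,-0.03,0,0,0,0],[0.003,-0.0015,-0.045,0,0,0,0],[0.003,-0.0015,-0.053,0,0,0,0],[0.003,-0.0015,-0.056,0,0,0,0],[0.003,-0.0015,-0.058,0,0,0,0],[0.003,-0.0015,-0.059,0,0,0,0],[0.003,-0.0015,-0.059,0,0,0,0]])

```text
time: 10.92
ee_pos: [0.5111, 0.046, 0.0293]
tool_rot: [-180.0, 0.1, -153.6]
force: [-2.8, -1.3, 4.6]
grip_width: 0.0294
```

Call:
play_rows(commands=[[0.0,0,0.0,0,0,0,0.6],[0,0,0.0,0,0,0,0.7],[0,0,0.03,0,0,0,0.8],[0,0,0.09,0,0,0,1],[0,0,0.14,0,0,0,1],[-0.014,-0.053,0.165,0,0,0,1],[-0.03,-0.107,0.165,0,0,0,1],[-0.043,-0.16,0.165,0,0,0,1],[-0.057,-0.215,0.165,0,0,0,1],[-0.07,-0.27,0.165,0,0,0,1],[-0.086,-0.32,0.165,0,0,0,1],[-0.086,-0.32,0.165,0,0,0,1]])

```text
time: 12.42
ee_pos: [0.424, -0.2772, 0.1934]
tool_rot: [-179.9, 0.0, -153.9]
force: [-0.5, 0.9, -0.2]
grip_width: 0.0852
```

Run:
```python
from w import *
from m import ortho
s,c,W=wrist("w4.png"); print(s["ee_pos"],s["tool_rot"],s["joint_positions"].round(1))
print("speaker",tops(W,(.425,-.2755),.04,.05,.07))
c=ctrl.camera("top");Q=world(c); np.savez("top4.npz",**{k:np.array(v) for k,v in c.items()})
print("bar",tops(Q,(.51,.046),.055,.05,.07))
o=cv2.cvtColor(ortho(c,.008,.584,-.175,.08),cv2.COLOR_BGR2GRAY)
m=(o<80).astype(np.uint8); n,l,st,ce=cv2.connectedComponentsWithStats(m); i=1+st[1:,4].argmax(); print("round",st[i], .584+(st[i,0]+st[i,2]/2)*.0005-.08, -.175+.08-(st[i,1]+st[i,3]/2)*.0005)
```

```text
[ 0.42399468 -0.27724499  0.19340049] [-1.79919420e+02  3.20961137e-03 -1.53943155e+02] [-40.5   5.5 -19.8  64.6  -0.  -66.5]
speaker n2994 z0.0554 rect c(422.2,-274.3) size(56.6,56.7) ang 75.0 circ [ 422.6 -274.4]
bar n635 z0.0556 rect c(511.0,44.8) size(84.2,29.8) ang 27.4 circ [511.5  44.8]
round [   76    79   167   167 21569] 0.58375 -0.17625
```

The bar sits 2 mm from the pad centre and 0.2° off. Grasping the speaker.

Call:
play_rows(commands=[[-0.001,0.003,-0.06,0,0,0,1],[-0.001,0.003,-0.11,0,0,0,1],[-0.001,0.003,-0.14,0,0,0,1],[-0.001,0.003,-0.158,0,0,0,1],[-0.001,0.003,-0.166,0,0,0,1],[-0.001,0.003,-0.166,0,0,0,1],[-0.001,0.003,-0.166,0,0,0,0],[-0.001,0.003,-0.166,0,0,0,0],[-0.001,0.003,-0.166,0,0,0,0],[-0.001,0.003,-0.166,0,0,0,0],[-0.001,0.003,-0.166,0,0,0,0]])

```text
time: 13.9
ee_pos: [0.425, -0.2721, 0.0289]
tool_rot: [-179.8, 0.1, -153.6]
force: [0.7, -0.4, 6.8]
grip_width: 0.0571
```

Call:
play_rows(commands=[[0,0,0.03,0,0,0,0],[0,0,0.07,0,0,0,0],[0.04,0.025,0.07,0,0,0,0],[0.08,0.05,0.07,0,0,0,0],[0.12,0.075,0.07,0,0,0,0],[0.158,0.099,0.07,0,0,0,0],[0.158,0.099,0.05,0,0,0,0],[0.158,0.099,0.025,0,0,0,0],[0.158,0.099,0.015,0,0,0,0],[0.158,0.099,0.015,0,0,0,0],[0.158,0.099,0.015,0,0,0,0]])

```text
time: 15.28
ee_pos: [0.5822, -0.1724, 0.0432]
tool_rot: [-179.9, 0.1, -153.7]
force: [-0.2, 0.2, -1.7]
grip_width: 0.0569
```

Run:
```python
from w import *
print(ctrl.state()["ee_pos"])
s,c,W=wrist(); print(s["ee_pos"],s["force"])
for n in("top","scene"):
    Q=world(ctrl.camera(n)); print(n,tops(Q,(.584,-.176),.04,.055,.08))
```

```text
[ 0.58216636 -0.17241287  0.04319323]
[ 0.58216636 -0.17241287  0.04319323] [-0.2434004   0.22137487 -1.69990251]
top n10 z0.0655 rect c(578.7,-153.1) size(11.5,42.3) ang 87.5 circ [ 578.4 -153.1]
scene n371 z0.0698 rect c(589.9,-172.8) size(62.9,52.7) ang 75.1 circ [ 590.1 -172.9]
```

Call:
play_rows(commands=[[0,-0.002,-0.006,0,0,0,0],[0,-0.002,-0.01,0,0,0,0],[0,-0.002,-0.012,0,0,0,0],[0,-0.002,-0.014,0,0,0,0],[0,-0.002,-0.014,0,0,0,0]])

```text
time: 16.05
ee_pos: [0.5813, -0.1739, 0.0289]
tool_rot: [180.0, -0.0, -153.6]
force: [-1.7, 1.3, 4.3]
grip_width: 0.0573
```

Call:
play_rows(commands=[[0,0,0,0,0,0,1],[0,0,0,0,0,0,1],[0,0,0.03,0,0,0,1],[0,0,0.09,0,0,0,1],[0,0,0.14,0,0,0,1],[-0.02,0.05,0.165,0,0,0,1],[-0.04,0.1,0.165,0,0,0,1],[-0.065,0.157,0.165,0,0,0,1],[-0.087,0.215,0.165,0,0,0,1],[-0.11,0.272,0.165,0,0,0,1],[-0.133,0.328,0.165,0,0,0,1],[-0.156,0.385,0.165,0,0,0,1]])

```text
time: 17.55
ee_pos: [0.425, 0.2128, 0.1936]
tool_rot: [-180.0, 0.1, -153.7]
force: [-0.0, 0.0, 0.6]
grip_width: 0.0855
```

Call:
play_rows(commands=[[-0.023,0.06,0,0,0,0,1],[-0.025,0.0625,0,0,0,0,1],[-0.025,0.0625,0,0,0,0,1]])

```text
time: 17.92
ee_pos: [0.4005, 0.2737, 0.1933]
tool_rot: [-180.0, 0.0, -153.6]
force: [0.3, -0.1, 0.3]
grip_width: 0.0854
```

Run:
```python
from w import *
from m import ortho
s,c,W=wrist(); print(s["ee_pos"],s["tool_rot"],s["joint_positions"].round(1))
print("beac",tops(W,(.4,.273),.03,.05,.07))
c=ctrl.camera("top");Q=world(c)
print("speaker",tops(Q,(.584,-.176),.04,.05,.07))
o=ortho(c,.008,.424,-.274,.08);cv2.imwrite("pics/o5.png",o)
g=cv2.cvtColor(o,cv2.COLOR_BGR2GRAY);m=(g<80).astype(np.uint8); n,l,st,ce=cv2.connectedComponentsWithStats(m); i=1+st[1:,4].argmax()
a,t=cv2.minEnclosingTriangle(np.argwhere(l==i)[:,::-1].astype(np.float32).reshape(-1,1,2)); t=t.reshape(3,2)
print("tri",.424+t[:,0]*.0005-.08,-.274+.08-t[:,1]*.0005,"c",.424+t[:,0].mean()*.0005-.08,-.274+.08-t[:,1].mean()*.0005)
```

```text
[0.40049089 0.27369735 0.19326909] [-1.79967733e+02  4.10280798e-03 -1.53553779e+02] [ 26.7   3.4 -22.2  64.5  -0.    0.3]
beac n904 z0.0591 rect c(398.6,274.4) size(30.7,30.1) ang 84.8 circ [398.9 274.4]
speaker n631 z0.0561 rect c(580.4,-174.8) size(55.1,57.8) ang 43.3 circ [ 580.4 -175.1]
tri [0.3973329  0.4905668  0.38395697] [-0.33587533 -0.26594993 -0.22035582] c 0.42395222 -0.27406037
```

The speaker is 3.5 mm from its pad centre, which is fine. Grasping the beacon.

Call:
play_rows(commands=[[-0.001,0,-0.06,0,0,0,1],[-0.001,0,-0.11,0,0,0,0.8],[-0.001,0,-0.14,0,0,0,0.8],[-0.001,0,-0.15,0,0,0,0.8],[-0.001,0,-0.157,0,0,0,0.8],[-0.001,0,-0.157,0,0,0,0],[-0.001,0,-0.157,0,0,0,0],[-0.001,0,-0.157,0,0,0,0],[-0.001,0,-0.157,0,0,0,0],[-0.001,0,-0.157,0,0,0,0],[-0.001,0,-0.157,0,0,0,0]])

```text
time: 19.4
ee_pos: [0.4009, 0.2741, 0.0377]
tool_rot: [-180.0, 0.2, -153.6]
force: [0.2, -1.5, 6.1]
grip_width: 0.0286
```

Call:
play_rows(commands=[[0,0,0.04,0,0,0,0],[0,0,0.1,0,0,0,0],[0.002,-0.05,0.1,0,0,0,0],[0.004,-0.105,0.1,0,0,0,0],[0.007,-0.16,0.1,0,0,0,0],[0.01,-0.215,0.1,0,0,0,0],[0.012,-0.27,0.1,0,0,0,0],[0.014,-0.325,0.1,0,0,0,0],[0.016,-0.38,0.1,0,0,0,0],[0.018,-0.435,0.1,0,0,0,0],[0.02,-0.49,0.1,0,0,0,0],[0.022,-0.53,0.1,0,0,0,0]])

```text
time: 20.9
ee_pos: [0.4213, -0.2585, 0.1361]
tool_rot: [-180.0, 0.0, -153.7]
force: [0.3, 0.4, -3.1]
grip_width: 0.0289
```

Call:
play_rows(commands=[[0,-0.017,-0.02,0,0,0,0],[0,-0.017,-0.06,0,0,0,0],[0,-0.017,-0.08,0,0,0,0],[0,-0.017,-0.088,0,0,0,0],[0,-0.017,-0.088,0,0,0,0],[0,-0.017,-0.088,0,0,0,0]])

```text
time: 21.65
ee_pos: [0.4225, -0.274, 0.0493]
tool_rot: [-179.9, 0.0, -153.6]
force: [0.5, 0.7, -1.7]
grip_width: 0.0291
```

Call:
play_rows(commands=[[0,0,-0.005,0,0,0,0],[0,0,-0.008,0,0,0,0],[0,0,-0.01,0,0,0,0],[0,0,-0.011,0,0,0,0],[0,0,-0.012,0,0,0,0],[0,0,-0.012,0,0,0,0]])

```text
time: 22.4
ee_pos: [0.4215, -0.2734, 0.0377]
tool_rot: [180.0, -0.0, -153.6]
force: [-4.8, 2.6, 10.9]
grip_width: 0.0287
```

Call:
play_rows(commands=[[0,0,0,0,0,0,0.6],[0,0,0,0,0,0,0.7],[0,0,0.03,0,0,0,0.8],[0,0,0.09,0,0,0,1],[0,0,0.15,0,0,0,1],[0,0.06,0.16,0,0,0,1],[0,0.12,0.16,0,0,0,1],[0,0.18,0.16,0,0,0,1],[0,0.24,0.16,0,0,0,1],[0,0.3,0.16,0,0,0,1],[0,0.36,0.16,0,0,0,1],[0,0.4,0.16,0,0,0,1]])

```text
time: 23.9
ee_pos: [0.4212, 0.1289, 0.1963]
tool_rot: [180.0, 0.0, -153.5]
force: [0.8, -0.0, 0.0]
grip_width: 0.0857
```

Call:
play_rows(commands=[[-0.02,0.06,0,0,0,0,1],[-0.02,0.12,0,0,0,0,1],[-0.02,0.18,0,0,0,0,1],[-0.02,0.18,0,0,0,0,1],[-0.02,0.18,0,0,0,0,1]])

```text
time: 24.52
ee_pos: [0.4012, 0.3062, 0.1958]
tool_rot: [-180.0, -0.1, -153.6]
force: [-0.4, 0.3, -0.0]
grip_width: 0.0854
```

Run:
```python
from w import *
from m import ortho
for n in ("top","scene"):
    c=ctrl.camera(n);Q=world(c);cv2.imwrite(f"pics/{n}6.png",c["pixels"])
    for k,x,y,z in(("batt",.6216,.206,.05),("speaker",.5838,-.1763,.05),("bar",.5104,.0465,.05),("beac",.424,-.274,.05),("jar",.6963,.021,.05)): print(n,k,(x,y),tops(Q,(x,y),.055,z,.07))
```

```text
top batt (0.6216, 0.206) n552 z0.0554 rect c(623.9,206.1) size(48.4,48.6) ang 78.8 circ [624.1 205.7]
top speaker (0.5838, -0.1763) n631 z0.0561 rect c(580.7,-175.1) size(55.0,57.2) ang 43.6 circ [ 580.4 -175.6]
top bar (0.5104, 0.0465) n633 z0.0556 rect c(511.1,44.8) size(83.9,29.8) ang 27.9 circ [511.2  45. ]
top beac (0.424, -0.274) n208 z0.0595 rect c(422.1,-273.9) size(29.1,29.2) ang 87.8 circ [ 422.2 -274.1]
top jar (0.6963, 0.021) n335 z0.0550 rect c(696.0,21.1) size(40.9,42.9) ang 89.4 circ [696.   21.9]
scene batt (0.6216, 0.206) n372 z0.0550 rect c(624.6,204.1) size(47.9,48.9) ang 79.3 circ [623.9 204.5]
scene speaker (0.5838, -0.1763) n327 z0.0554 rect c(580.0,-176.1) size(58.0,54.6) ang 29.5 circ [ 580.7 -176.1]
scene bar (0.5104, 0.0465) n314 z0.0550 rect c(511.4,43.5) size(84.8,30.3) ang 27.7 circ [511.8  42.4]
scene beac (0.424, -0.274) n87 z0.0586 rect c(421.8,-274.1) size(31.4,28.4) ang 16.1 circ [ 422.5 -276. ]
scene jar (0.6963, 0.021) n234 z0.0543 rect c(696.6,20.4) size(41.2,41.5) ang 59.1 circ [696.4  20.1]
```

View pics/top6.png

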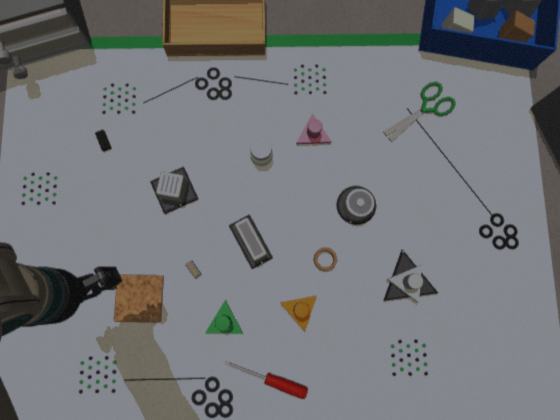

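Each unit now stands on the pad of its own shape: speaker (357,203), beacon (410,282), bar (250,241), battery (174,186). All are within about 4 mm of centre, the jar has not moved and the arm is clear. Handing in.

```bash
python3 -c "
from plant import ctrl
print(ctrl.sign_off())"
```

```text
the job is handed in; nothing more can be done
None
```

All four units are on their own pads and the job is handed in, after about 25 s of the 128 s allowed. No verdict is reported, so the figures below are my own last checks.

I parked the beacon on the cork mat. Then I moved the light bar to the long pad, the speaker to the round pad and the beacon to the triangular pad. The battery unit was already on the square pad, so I left it alone.

| Unit | Distance from pad centre (limit 12 mm) |
|---|---|
| Battery unit | about 2.5 to 3.5 mm |
| Speaker | about 3 to 4 mm |
| Light bar | about 2 to 3 mm, turned less than 1° from the pad |
| Beacon | about 2 mm |

- **Upright:** the height of each unit's top matches it standing flat on its pad.
- **Jar and arm:** the jar stayed within 1 mm of where it started, and the arm ended clear of everything.
- **Disagreements:** the wrist camera read about 2 mm different from the top camera, which I corrected for. The top and scene cameras differed by up to 2 mm in the last check. No check failed.

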